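Find and wind down the high corner of a slide staining plate

ROBOT

A 6-joint arm with a two-finger parallel gripper is mounted at the origin on a cart in front of the work surface, level with it; the furniture and walls round the work are solid. World frame = base frame: x ahead of the robot, y to its left, z up, the work surface at z = 0. Lengths are in m, angles in rad, forces in N, time in s.
With the tool pointing down it reaches from about 0.35 to 0.775 m from the base axis. Payload 5.5 kg.
Tool frame: the origin (TCP) lies where the fingers leave the gripper's body, on its centre line; the fingertips stand env.tip_reach ahead of it and the grasp point (between the pads) lies 54 mm ahead of it (env.tip_reach is the distance from the TCP to the fingertips, in m); z points along the fingers, y is the line along which they close (so a half turn about z gives the same grasp; the last joint's range is limited). The gripper opens to 85 mm and grips with 20 to 120 N. Pads are 22 mm wide; open, the fingers measure 114 mm over their backs; the gripper's body (76 mm by 85 mm) begins 54 mm behind the grasp point. The pads swing forward as they close: fully open they stand 13 mm farther back than shut.
Start: joints at [1.114, 0.313, 0.046, 1.304, 0, 1.431], TCP at [0.179, 0.546, 0.304] pointing down, gripper open.
Joint ranges: [-2.76, 2.76], [-0.86, 1.69], [-1.03, 1.26], [-2.2, 2.34], [-1.47, 1.5], [-3.14, 3.14]. Speed limits (rad/s): [2.57, 2.57, 3.14, 3.14, 3.14, 3.14].

INTERFACE

Orientations are given as a unit quaternion [w, x, y, z].
In Python, from workcell import status, optics, hand_in, env gives the robot as it stands.
- The arm moves only by the shell command python3 -m handwheel 'ROWS' [FORCE]. ROWS is a JSON object whose one key "deltas" holds a list of rows, each a list of 5 numbers: the opening, from -1 (shut) to 1 (fully open), then the shift along the tool's x, y, z in units of 40 mm (1.0 is 40 mm), then the turn about the tool's z in units of 10 degrees (1.0 is 10 degrees). In form: {"deltas": [[jaw, x, y, z, roll], ...]}. A call has 1 to 20 rows; each row shifts and turns the commanded pose from where the row before left it, along the tool's axes as they then stand; what a row does not reach is not made up. A row lasts 1/8 s, in which the tool goes at most 62.5 mm and 10.7 degrees, less where a joint would pass 70% of its speed; a pose out of reach is approached as far as the arm can. A call is refused whole if a number of a shift passes 1 or a number of a turn 1, either way. A call with a gripper value outside its range is refused whole. The fingers move at their own pace and stop on an object; FORCE is the grip in N (left out, the last holds). Time passes only in rows, so rows that do not move let the fingers close. It gives the time, the measured TCP pose, the force, the opening and the grip force at its end, in the units of the state.
- status.get_state(): the state, without advancing time (a new reading comes with each control period).
- optics.read_camera(name): name is "side" or "top"; returns a dict with "frame" (384x512x3 uint8, red, green, blue), "depth" (384x512 float32, m along the optical axis (not along the pixel's ray), 0 where there is no reading), "vfov" (degrees; the focal length in pixels is half the picture's height over the tangent of half this angle, whatever the lens; pixels are square), "cx", "cy" (the principal point, pixels), "origin" and "attitude" of the camera in the world. Camera axes: x right, y down, z forward; pixel columns grow to the right and rows downward; lengths in m; the calibration is good to about 2 mm. A picture is of the moment at which its call begins.
- hand_in(): hands the job in; it is judged then, once.
The state is a dict: "clock": time; "joint_pos": joint angles; "qvel": joint speeds; "tau": joint torques, N m; "tcp_pos": TCP position; "orientation": TCP orientation; "wrist_force": force on the tool from outside, world axes, zero at the start; "ft_torque": the same for the moment, N m; "finger_gap": finger opening in m; "grip_force": force on a finger pad.
Only numpy, scipy, OpenCV 4.12 (cv2) and the standard library are available. Lean on these libraries where they do the work, as an engineer would, in place of code of your own. Each camera call takes 0.05 s, during which the arm holds its last target. There are 200 camera calls.

TASK

The steel plate of the slide staining stand is out of level, because one of the three screws it rests on is wound up too high, and stain would run off it. Take the probe out of its holder and touch it lightly to the bare plate just inside each knob, towards the middle - front left, front right, then rear - to feel which corner stands high. Wind down the knob of that corner until the plate is level, leaving the other two knobs and the things round about as they are, and leave the probe standing upright and fully down in its holder.

Things in the scene. Friction and masses are not known exactly. Their poses are not given: they have to be found in the camera images.
- stand: Staining stand, fixed: grey base 130 x 150 mm, three upright screws (front left, front right, rear), and on their collars a loose steel plate 130 x 150 x 6 mm, about 0.9 kg. Origin on the worktop under the middle, x to the rear screw, y left, z up. Plate top 51 mm up where a screw is right; one screw, not known which, is 2.6 to 5.6 mm too high, the other two are right.
- front_left_knob (a point): Front left screw: 42 mm before, 55 mm left of the stand's origin. Point on the knob's axis, where its top is (79 mm up) if the screw is right; a high one stands higher with its corner. Black round knob, 33 mm across, 20 mm high, 8 mm above the plate. All three are right-hand screws: clockwise from above lowers knob and plate corner together, 4 mm per radian. Stiff (0.12 N m), stays where left.
- front_right_knob (a point): The same for the front right screw: 42 mm before and 55 mm right of the stand's origin.
- rear_knob (a point): The same for the rear screw: 48 mm behind the stand's origin, in the middle.
- front_left_touch (a point): Bare flat spot on the plate beside the front left knob, 20 mm before and 36 mm left of the stand's origin, given at the height of a level plate (51 mm); the true height there is to be felt. Two slide rails, rods 4 mm thick and about 3 mm high, run front to rear on the plate 17 mm either side of its middle.
- front_right_touch (a point): The same beside the front right knob: 20 mm before and 36 mm right of the stand's origin.
- rear_touch (a point): The same before the rear knob: 18 mm behind the stand's origin, in the middle between the rails.
- probe: Loose touch probe, 102 mm long, 70 g, standing upright, tip down. Origin at the lowest point of the ball tip (8 mm ball), z up along the probe: thin shaft to 38 mm, then a round aluminium grip 16 mm across from 38 to 102 mm, whose shoulder rests on the holder.
- holder: White block 46 x 46 x 40 mm, fixed, origin under its middle on the worktop, with an upright through hole 14 mm wide. With the probe home its tip is 2 mm above the worktop and its grip stands on the block's top.
- knob_a (a joint): Turn in rad of one of the three knobs since the start (starts at 0, grows anticlockwise from above). At which corner knob a, b or c stands differs each time.
- knob_b (a joint): The same for another of the three knobs.
- knob_c (a joint): The same for the last of the three knobs.
- slide_box: Bystander: closed flat box 37 x 91 x 30 mm.
- timer: Bystander: flat timer 62 x 62 x 20 mm.
- forceps: Bystander: thin steel forceps 127 mm long, lying.
- dropper_bottle: Bystander: small bottle 27 mm across, 75 mm high.

How it is judged:
By the outcome, as a careful person would: the job done as asked, in the order asked, and still so for the second after the job is handed in, with the robot touching nothing.
It also fails if it takes over 54 s, if anything falls off the work surface, if the arm or the gripper's body presses on something with over 40 N, if the wrist force passes 120 N, or if a joint passes its speed limit or range.

## Working session

There is one attempt and no reset: what is moved stays moved. The work goes in short steps, Python scripts to look and compute and a shell command to move; the robot and the scene stay as the last step left them, time stands still between calls to the robot, and variables do not carry over. Pictures are saved under pics/ and viewed, at most 10 in all, crops included, and the job is handed in when it is done.

```bash
mkdir -p pics; ls; python3 - <<'E'
from workcell import status, optics, env
import cv2,numpy as np
print(env.tip_reach); s=status.get_state(); print(s)
for n in("side","top"):
    c=optics.read_camera(n); np.savez(f"{n}0.npz",**c)
    print(n,{k:v for k,v in c.items() if k not in("frame","depth")})
    cv2.imwrite(f"pics/{n}0.png",c["frame"][...,::-1])
E
```

```text
pics
0.0726
{'clock': 0.0, 'joint_pos': array([1.11438254e+00, 3.14018744e-01, 4.49762003e-02, 1.30359503e+00,
       3.12937939e-06, 1.43121821e+00]), 'qvel': array([-0.00038976,  0.00082116,  0.00113545,  0.0006178 ,  0.00077568,
        0.00086622]), 'tau': array([ 9.51954353e-04, -4.80629289e+01,  2.98531240e+01,  1.93438400e-02,
        1.44398487e-04, -8.11577365e-06]), 'tcp_pos': array([0.17897611, 0.54603867, 0.30299717]), 'orientation': array([-2.71795549e-04,  1.57755986e-01,  9.87477697e-01, -8.79589570e-04]), 'wrist_force': array([ 0.5727278 , -0.17475448,  0.39123662]), 'ft_torque': array([-0.00980973, -0.00688784,  0.06334545]), 'grip_force': 0.0, 'finger_gap': 0.08545438488123928}
side {'vfov': 45.16066472444284, 'cx': 260.9598371778991, 'cy': 190.85321762562657, 'origin': array([0.41455351, 0.55699157, 0.6501612 ]), 'attitude': array([ 0.03300922, -0.0987802 ,  0.90949541, -0.40245617])}
top {'vfov': 54.88403206103896, 'cx': 253.13896181266304, 'cy': 190.81394869730516, 'origin': array([ 0.4594046 , -0.07813657,  0.91223091]), 'attitude': array([ 0.05116851, -0.69966155,  0.71190705, -0.03230875])}
```

View pics/top0.png

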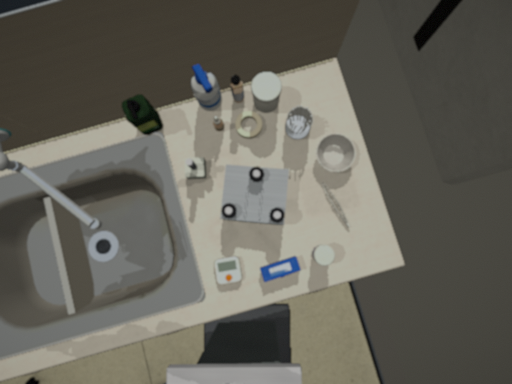

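View pics/side0.png

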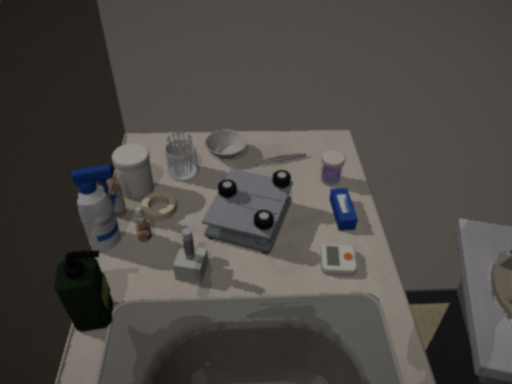

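The top view shows the stand at about (255,195), with black knobs at rear (257,174), front left (229,211) and front right (277,215). The holder and probe are at about (195,168). The side view shows the knobs at (228,188), (282,179) and (264,219), and the probe grip at about (188,240) on its block at (191,264).

```bash
cat > h.py <<'E'
import numpy as np, cv2
from scipy.spatial.transform import Rotation as R
def load(n): return dict(np.load(n+".npz"))
def rot(c): q=c["attitude"]; return R.from_quat([q[1],q[2],q[3],q[0]]).as_matrix()
def f(c): return 192/np.tan(np.radians(c["vfov"])/2)
def ray(c,u,v): 
    d=rot(c)@np.array([(u-c["cx"])/f(c),(v-c["cy"])/f(c),1.]); return c["origin"],d
def onz(c,u,v,z): o,d=ray(c,u,v); return o+d*(z-o[2])/d[2]
def pts(c):
    v,u=np.mgrid[:384,:512]; z=c["depth"]
    P=np.stack([(u-c["cx"])/f(c)*z,(v-c["cy"])/f(c)*z,z],-1)@rot(c).T+c["origin"]; P[z==0]=np.nan; return P
def tri(c1,p1,c2,p2):
    o1,d1=ray(c1,*p1);o2,d2=ray(c2,*p2)
    t=np.linalg.lstsq(np.stack([d1,-d2],1),o2-o1,rcond=None)[0]
    a,b=o1+t[0]*d1,o2+t[1]*d2; return (a+b)/2,np.linalg.norm(a-b)
def proj(c,P):
    q=rot(c).T@(np.array(P)-c["origin"]); return q[:2]/q[2]*f(c)+[c["cx"],c["cy"]]
E
python3 - <<'E'
from h import *
import cv2
for n,box in(("top0",(180,130,130,110)),("side0",(160,150,150,140))):
    c=load(n); P=pts(c); x,y,w,h=box
    g=c["frame"].max(-1); 
    m=np.zeros_like(g); m[y:y+h,x:x+w]=(g[y:y+h,x:x+w]<45)
    k,l,s,ce=cv2.connectedComponentsWithStats(m)
    for i in range(1,k):
        if s[i,4]>25: print(n,ce[i].round(1),s[i], np.nanmedian(P[l==i],0).round(4), np.nanmax(P[l==i][:,2]).round(4))
    cv2.imwrite(f"pics/{n}c.png",cv2.resize(cv2.convertScaleAbs(c["frame"][y:y+h,x:x+w,::-1],alpha=1.3),None,fx=5,fy=5,interpolation=cv2.INTER_CUBIC)[:600])
E
python3 - <<'E'
import cv2,numpy as np
a=cv2.imread('pics/top0c.png');b=cv2.imread('pics/side0c.png')
a=cv2.resize(a,(400,int(a.shape[0]*400/a.shape[1])));b=cv2.resize(b,(400,int(b.shape[0]*400/b.shape[1])))
h=max(a.shape[0],b.shape[0]);o=np.zeros((h,800,3),np.uint8);o[:a.shape[0],:400]=a;o[:b.shape[0],400:]=b
cv2.imwrite('pics/c1.png',o)
E
```

```text
top0 [257.5 176.9] [251 170  12  11  37] [ 0.588  -0.0682  0.0783] 0.0812
top0 [231.1 212. ] [224 205  11  12  31] [ 0.507  -0.008   0.0787] 0.0812
top0 [276.4 215.7] [271 209  12  13  39] [ 0.4982 -0.1074  0.0837] 0.0867
side0 [281.1 180.7] [273 172  17  16 183] [ 0.5011 -0.0941  0.0794] 0.0859
side0 [227.1 190. ] [218 180  19  18 205] [ 0.5943 -0.0516  0.0748] 0.081
side0 [263.4 221.4] [254 211  20  19 232] [0.513  0.0133 0.0754] 0.0812
side0 [190.9 247.3] [189 240   4  14  32] [0.6183 0.0915 0.0684] 0.0849
```

View pics/c1.png

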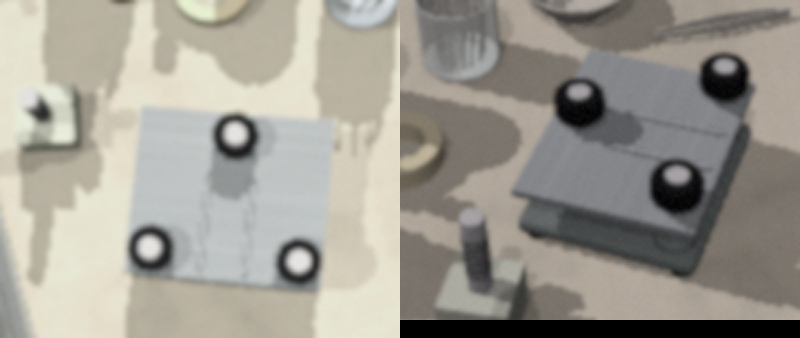

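The crop shows knobs with light caps. In the top crop the probe grip leans out of the block only through perspective. I'll measure the caps, grip and block in both views.

```bash
python3 - <<'E'
from h import *
S=load("side0");T=load("top0");PT=pts(T);PS=pts(S)
def cap(c,u,v,r=8,thr=None):
    x,y=int(u)-r,int(v)-r; g=c["frame"][y:y+2*r,x:x+2*r].min(-1).astype(float)
    g=cv2.resize(g,None,fx=8,fy=8,interpolation=cv2.INTER_CUBIC)
    # dark blob enclosing: cap = bright component near centre
    m=(g>thr).astype(np.uint8); k,l,s,ce=cv2.connectedComponentsWithStats(m)
    best=min((i for i in range(1,k) if s[i,4]>200),key=lambda i:np.hypot(*(ce[i]-8*r)))
    return (ce[best]+.5)/8-.5+[x,y], s[best,4]/64
K={}
for n,t,s in(("FL",(229,211),(264,217)),("FR",(277,215),(281.5,177)),("RE",(257,174),(227.5,186))):
    a,aa=cap(T,*t,7,110);b,bb=cap(S,*s,6,75)
    p,e=tri(T,a,S,b); K[n]=p; print(n,a.round(1),aa,b.round(1),bb,p.round(4),"err",e.round(4))
for n,ax,ay in(("FL",-.042,.055),("FR",-.042,-.055),("RE",.048,0)): pass
A=np.array([[-.042,.055],[-.042,-.055],[.048,0]]);B=np.array([K[n][:2] for n in("FL","FR","RE")])
a0,b0=A.mean(0),B.mean(0);X=A-a0;Y=B-b0
th=np.arctan2((X[:,0]*Y[:,1]-X[:,1]*Y[:,0]).sum(),(X*Y).sum());c,s=np.cos(th),np.sin(th);M=np.array([[c,-s],[s,c]])
o=b0-M@a0; print("stand",o.round(4),"yaw",th, "resid",(Y-X@M.T).round(4).tolist())
for n,q in(("FLt",(-.02,.036)),("FRt",(-.02,-.036)),("REt",(.018,0))): print(n,(o+M@q).round(4))
# plate plane by depth
for nm,P in(("T",PT),("S",PS)):
    L=(P[...,:2]-o)@M; m=(abs(L[...,0])<.06)&(abs(L[...,1])<.07)&(P[...,2]>.044)&(P[...,2]<.06)
    for q in A: m&=np.hypot(L[...,0]-q[0],L[...,1]-q[1])>.024
    G=np.c_[L[m],np.ones(m.sum())]; w=np.linalg.lstsq(G,P[m][:,2],rcond=None)[0]; print(nm,m.sum(),[(np.r_[q,1]@w).round(4) for q in A])
# holder block & grip
for nm,P in(("T",PT),("S",PS)):
    reg=(abs(P[...,0]-.62)<.06)&(abs(P[...,1]-.09)<.06)
    for lo,hi in((.036,.045),(.098,.112),(.05,.097)):
        m=reg&(P[...,2]>lo)&(P[...,2]<hi); q=P[m]; v,u=np.nonzero(m)
        if len(q): print(nm,lo,len(q),"c",np.median(q,0).round(4),"min",q.min(0).round(4),"max",q.max(0).round(4),"px",u.mean().round(1),v.mean().round(1),u.min(),u.max(),v.min(),v.max())
E
```

```text
FL [228.1 210.1] 48.140625 [263.5 215.1] 52.28125 [0.5159 0.0008 0.0775] err 0.0001
FR [276.7 214.5] 49.46875 [281.4 174.3] 38.640625 [ 0.5038 -0.1088  0.0824] err 0.0002
RE [256.  173.1] 45.796875 [226.7 183.9] 41.609375 [ 0.5994 -0.0638  0.0775] err 0.0001
stand [ 0.5517 -0.0586] yaw -0.10950458386480885 resid [[-0.0, 0.0001], [-0.0, -0.0001], [0.0001, 0.0]]
FLt [ 0.5357 -0.0206]
FRt [ 0.5278 -0.0922]
REt [ 0.5695 -0.0606]
T 2246 [np.float64(0.0517), np.float64(0.0568), np.float64(0.0513)]
S 2333 [np.float64(0.0517), np.float64(0.0568), np.float64(0.0515)]
T 0.036 280 c [0.6189 0.0809 0.0396] min [0.6017 0.0616 0.036 ] max [0.6487 0.1078 0.0449] px 194.9 167.5 185 204 157 176
T 0.098 38 c [0.625  0.085  0.1032] min [0.6181 0.0783 0.1005] max [0.6329 0.0922 0.1061] px 189.0 161.4 186 192 158 164
T 0.05 39 c [0.6192 0.0799 0.0752] min [0.6167 0.0768 0.0506] max [0.6279 0.0893 0.0969] px 193.1 165.5 188 196 161 169
S 0.036 512 c [0.6202 0.0946 0.0398] min [0.6012 0.0634 0.036 ] max [0.6489 0.1127 0.0448] px 189.6 258.4 173 206 244 270
S 0.098 75 c [0.6241 0.0899 0.1035] min [0.6171 0.0807 0.0982] max [0.6322 0.0967 0.1053] px 186.2 231.6 182 191 227 236
S 0.05 193 c [0.6219 0.0939 0.0749] min [0.6168 0.0838 0.0507] max [0.6327 0.0968 0.0969] px 187.9 245.0 182 193 234 255
```

```bash
python3 - <<'E'
from h import *
S=load("side0");T=load("top0")
P=np.concatenate([pts(T).reshape(-1,3),pts(S).reshape(-1,3)]);P=P[~np.isnan(P[:,0])]
for x0 in np.arange(.1,.9,.05):
    print(f"{x0:.2f}",[int(1000*np.percentile(q,99)) if len(q:=P[(P[:,0]>=x0)&(P[:,0]<x0+.05)&(P[:,1]<=y0)&(P[:,1]>y0-.05)][:,2])>2 else None for y0 in np.arange(.6,-.3,-.05)])
# grip top disc: points within 2.5mm of top
for c in(T,S):
    Q=pts(c);m=(abs(Q[...,0]-.625)<.02)&(abs(Q[...,1]-.087)<.02)&(Q[...,2]>.1005);q=Q[m];v,u=np.nonzero(m)
    (cx,cy),r=cv2.minEnclosingCircle(q[:,:2].astype(np.float32)*1000);print(cx,cy,r,u.mean(),v.mean(),len(q),onz(c,u.mean(),v.mean(),.104))
    m=(abs(Q[...,0]-.625)<.04)&(abs(Q[...,1]-.087)<.04)&(Q[...,2]>.037)&(Q[...,2]<.043)
    print(cv2.minAreaRect(Q[m][:,:2].astype(np.float32)*1000))
E
```

```text
0.10 [2, 3, 3, None, None, None, None, None, 1, 2, 2, 13, 12, 2, 2, 2, -753, -754]
0.15 [6, 6, 5, 3, 2, 2, 2, None, 0, -1, 0, 0, 0, 0, 0, -3, -751, -754]
0.20 [4, 5, 5, 6, 7, 6, 5, 2, 2, 2, 1, None, None, None, None, None, None, -759]
0.25 [-1, -9, -6, 2, 5, 5, 6, 6, 6, 6, 3, 2, 2, 2, -2, None, None, None]
0.30 [-36, -153, -157, -31, -136, -62, -3, 3, 4, 5, 6, 18, 2, 2, 2, 2, 3, 2]
0.35 [-120, -159, None, -31, -160, -157, -154, -145, 0, 5, 6, 21, 20, 32, 32, 63, 65, 3]
0.40 [-147, -161, -30, -31, -155, -159, -159, -157, -11, 5, 6, 18, 18, 2, 30, 65, 66, 3]
0.45 [-141, -157, -30, -35, -157, 70, -159, -153, 0, 6, 3, 52, 55, 83, 85, 2, 3, 10]
0.50 [-4, -41, -31, 58, 68, 70, -159, -137, 3, 6, 2, 80, 80, 84, 86, 3, 9, 647]
0.55 [4, 4, 54, 60, 61, -72, -137, -5, 4, 6, 2, 51, 76, 80, 57, 3, 675, 662]
0.60 [6, 118, 131, 6, 5, 4, 4, 4, 5, 41, 104, 49, 76, 80, 56, 3, 679, 33]
0.65 [48, 121, 129, 6, 6, 7, 6, 5, 6, 2, 2, 2, 2, 2, 2, 64, 612, 32]
0.70 [None, 93, 190, 258, 326, 363, 6, 155, 154, 3, 3, 73, 20, 20, 89, 91, 544, 32]
0.75 [None, None, None, None, None, 399, 463, 470, 437, 419, 166, 169, 85, 97, 97, 90, 3, 4]
0.80 [None, None, None, None, None, None, None, None, None, 429, 440, 422, 403, 224, 97, 3, 3, 309]
0.85 [None, None, None, None, None, None, None, None, None, None, None, None, 395, 384, 365, 345, 327, 310]
625.0269165039062 84.95647430419922 7.903426647186279 189.02631578947367 161.3684210526316 38 [0.62448432 0.084918   0.104     ]
((625.3033447265625, 85.14286804199219), (46.64934539794922, 45.787109375), 1.6854636669158936)
624.612060546875 88.56890106201172 8.150612831115723 186.16923076923078 231.13846153846154 65 [0.62423696 0.08937354 0.104     ]
((625.0853271484375, 87.37770080566406), (46.63215255737305, 47.710960388183594), 1.9849121570587158)
```

```bash
python3 - <<'E'
from h import *
T=load("top0");Q=pts(T)
for v in(20,60,120,200,260):
    print(v,[(u,Q[v,u].round(2).tolist()) for u in(345,380,420,460,500)])
Q=pts(load("side0"))
for v in(40,100):
    print(v,[(u,Q[v,u].round(2).tolist()) for u in(60,150,250,350,450)])
E
```

```text
20 [(345, [0.91, -0.26, 0.17]), (380, [0.84, -0.29, 0.28]), (420, [0.66, -0.23, 0.59]), (460, [0.63, -0.24, 0.63]), (500, [0.6, -0.24, 0.67])]
60 [(345, [0.88, -0.28, 0.05]), (380, [0.79, -0.31, 0.23]), (420, [0.63, -0.23, 0.56]), (460, [0.6, -0.24, 0.62]), (500, [0.58, -0.25, 0.66])]
120 [(345, [0.74, -0.29, 0.01]), (380, [0.7, -0.33, 0.14]), (420, [0.65, -0.35, 0.3]), (460, [0.56, -0.25, 0.59]), (500, [0.54, -0.26, 0.64])]
200 [(345, [0.54, -0.28, -0.0]), (380, [0.54, -0.37, 0.0]), (420, [0.52, -0.38, 0.2]), (460, [0.51, -0.38, 0.33]), (500, [0.5, -0.38, 0.43])]
260 [(345, [0.4, -0.27, -0.0]), (380, [0.39, -0.36, -0.0]), (420, [0.4, -0.41, 0.1]), (460, [0.41, -0.41, 0.27]), (500, [0.42, -0.41, 0.38])]
40 [(60, [0.85, -0.04, 0.34]), (150, [0.82, -0.3, 0.23]), (250, [0.62, -0.35, 0.23]), (350, [0.42, -0.41, 0.23]), (450, [0.2, -0.47, 0.23])]
100 [(60, [0.83, 0.02, 0.27]), (150, [0.84, -0.29, 0.09]), (250, [0.62, -0.35, 0.08]), (350, [0.39, -0.41, 0.08]), (450, [0.16, -0.47, 0.08])]
```

```bash
python3 -m handwheel '{"deltas":[[1,0,0,0,-0.91],[1,0,0,0,-0.91]]}' 40; python3 -c "
from workcell import status;from h import *
s=status.get_state();q=s['orientation'];print(R.from_quat([q[1],q[2],q[3],q[0]]).as_matrix().round(3),s['tcp_pos'],s['joint_pos'])"
```

```text
clock: 0.35
tcp_pos: [0.179, 0.5462, 0.3033]
orientation: [-0.0, -0.003, 1.0, -0.001]
wrist_force: [-0.6, 0.5, 0.0]
finger_gap: 0.0852
grip_force: 0.0
[[-1.    -0.006 -0.001]
 [-0.006  1.    -0.001]
 [ 0.001 -0.001 -1.   ]] [0.17904318 0.54616085 0.30332621] [ 1.11437329e+00  3.13729675e-01  4.53784041e-02  1.30362608e+00
 -1.67503208e-06  1.10832566e+00]
```

```bash
python3 -m handwheel '{"deltas":[[1,-0.74,-0.77,0,0],[1,-0.74,-0.77,0,0],[1,-0.74,-0.77,0,0],[1,-0.74,-0.77,0,0],[1,-0.74,-0.77,0,0],[1,-0.74,-0.77,0,0],[1,-0.74,-0.77,0,0],[1,-0.74,-0.77,0,0],[1,-0.74,-0.77,0,0],[1,-0.74,-0.77,0.1,0],[1,-0.74,-0.77,0.2,0],[1,-0.74,-0.77,0.3,0],[1,-0.74,-0.77,0.3,0],[1,-0.74,-0.77,0.3,0],[1,-0.74,-0.77,0.3,0],[1,0,0,0,0]]}'; python3 -c "
from workcell import status;from h import *
s=status.get_state();q=s['orientation'];print(R.from_quat([q[1],q[2],q[3],q[0]]).as_matrix().round(4),s['joint_pos'])"
```

```text
clock: 2.35
tcp_pos: [0.6245, 0.0823, 0.2415]
orientation: [-0.001, 0.001, 1.0, -0.0]
wrist_force: [-0.7, 0.3, -0.4]
finger_gap: 0.0855
grip_force: 0.0
[[-1.0e+00  2.8e-03 -2.7e-03]
 [ 2.8e-03  1.0e+00 -3.0e-04]
 [ 2.7e-03 -3.0e-04 -1.0e+00]] [ 3.84402112e-03  4.44311822e-01  8.54762476e-02  1.21465595e+00
 -2.84111038e-04  6.67096158e-03]
```

```bash
python3 -m handwheel '{"deltas":[[1,0,0.085,0.7,0],[1,0,0,0.7,0],[1,0,0,0.7,0],[1,0,0,0.5,0],[1,0,0,0.24,0],[1,0,0,0,0],[0,0,0,0,0],[-0.5,0,0,0,0],[-1,0,0,0,0],[-1,0,0,0,0],[-1,0,0,0,0],[-1,0,0,0,0],[-1,0,0,0,0]]}' 40
python3 - <<'E'
from workcell import status,optics
import cv2,numpy as np
s=status.get_state();print(s)
a=[]
for n in("side","top"):
    c=optics.read_camera(n); np.savez(f"{n}1.npz",**c)
    x,y=(130,160) if n=="side" else (140,110)
    a.append(cv2.resize(c["frame"][y:y+130,x:x+130,::-1],(400,400)))
cv2.imwrite("pics/g1.png",np.hstack(a))
E
```

```text
clock: 3.98
tcp_pos: [0.6237, 0.0882, 0.1306]
orientation: [0.0, -0.0, 1.0, 0.0]
wrist_force: [-0.5, -0.4, 2.3]
finger_gap: 0.0151
grip_force: 39.0
{'clock': 3.975, 'joint_pos': array([ 1.30972514e-02,  5.15177226e-01, -8.58977311e-02,  9.69192761e-01,
        6.52932990e-05,  1.22885993e-02]), 'qvel': array([-0.00124958, -0.00122758, -0.0014128 , -0.00140393, -0.00069909,
       -0.00019189]), 'tau': array([ 3.95599776e-02, -5.43172538e+01,  2.60308242e+01, -7.07800593e-02,
        2.78404966e-02, -2.43918103e-04]), 'tcp_pos': array([0.6237219 , 0.08819123, 0.13057218]), 'orientation': array([ 2.63868482e-04, -4.04334697e-04,  9.99999883e-01,  3.59987212e-05]), 'wrist_force': array([-0.47781337, -0.43305418,  2.25850614]), 'ft_torque': array([-0.0263108 , -0.00710134,  0.08034284]), 'grip_force': 38.980146646499634, 'finger_gap': 0.015102676232120207}
```

View pics/g1.png

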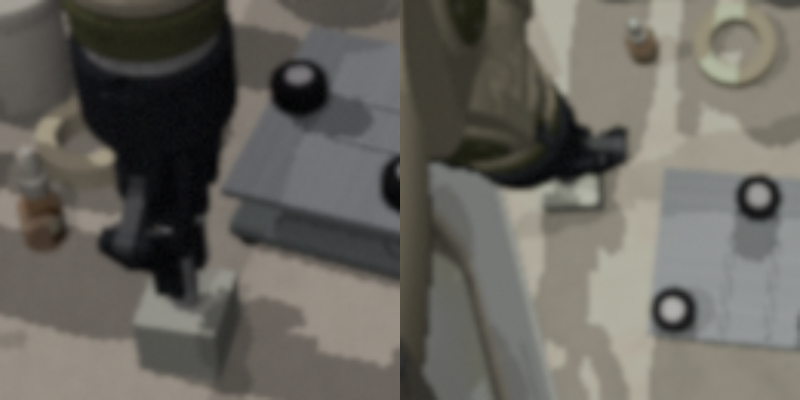

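Grasp confirmed: the gap is 15 mm and the probe is between the fingers above the block at (180,290). Now I'll lift it and carry it to the front left spot.

```bash
python3 -m handwheel '{"deltas":[[-1,0,0,-0.3,0],[-1,0,0,-0.6,0],[-1,0,0,-0.8,0],[-1,0,0,-0.8,0],[-1,0.3,-0.36,0,0],[-1,0.5,-0.62,0,0],[-1,0.5,-0.62,0,0],[-1,0.5,-0.62,0,0],[-1,0.4,-0.5,0,0],[-1,0,0,0,0],[-1,0,0,0,0]]}'
python3 - <<'E'
from workcell import status,optics
import cv2,numpy as np
from h import *
s=status.get_state();print(s['tcp_pos'],s['orientation'],s['wrist_force'],s['finger_gap'],s['joint_pos'])
a=[]
for n in("side","top"):
    c=optics.read_camera(n); np.savez(f"{n}2.npz",**c)
    x,y=(180,110) if n=="side" else (190,130)
    a.append(cv2.resize(c["frame"][y:y+130,x:x+130,::-1],(400,400)))
    t=s['tcp_pos']; print(n,[proj(c,t-[0,0,h]).round(1) for h in(.0646,.0906,.1286)])
cv2.imwrite("pics/g2.png",np.hstack(a))
E
```

```text
clock: 5.45
tcp_pos: [0.536, -0.0205, 0.2307]
orientation: [0.0, -0.0, 1.0, 0.0]
wrist_force: [-0.0, 0.2, -1.2]
finger_gap: 0.0148
grip_force: 39.0
[ 0.53604312 -0.02049933  0.23069225] [ 4.25745003e-04 -3.41554247e-04  9.99999839e-01  1.53644447e-04] [-0.0418113   0.24965507 -1.23940209] 0.01481954778323513 [-1.88112397e-01  2.71729752e-01 -1.93143551e-01  1.10514418e+00
  4.61366843e-04 -1.88795325e-01]
side [array([255.4, 166.5]), array([255.2, 178.4]), array([255. , 194.9])]
top [array([234.3, 197.1]), array([235.3, 198.3]), array([236.6, 200. ])]
```

View pics/g2.png

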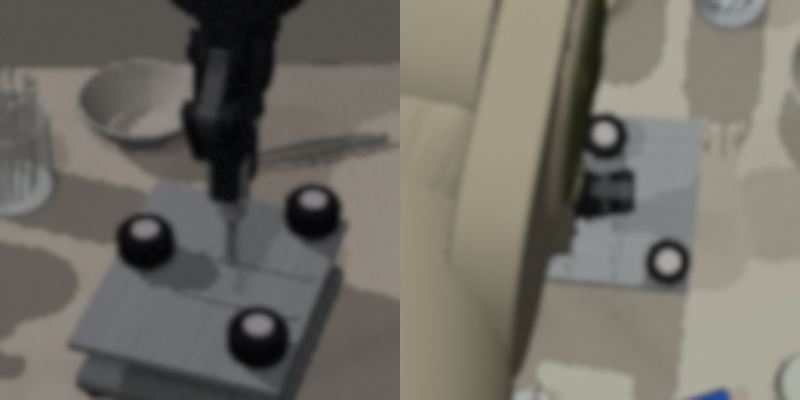

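The fingers hold the probe with its shaft upright. In the side view the tip is near (255,196), as computed. Next I'll descend, with a force check between small steps.

```bash
cat > ok.py <<'E'
# exit 0 while nothing is felt
import sys
from workcell import status
s=status.get_state();f=s["wrist_force"][2];print("z",s["tcp_pos"].round(5),"fz",round(f,2));sys.exit(f>1.0)
E
H="python3 -m handwheel"
$H '{"deltas":[[-1,0,0,0.4,0],[-1,0,0,0.5,0],[-1,0,0,0.27,0],[-1,0,0,0.02,0],[-1,0,0,0,0]]}' >/dev/null; python3 ok.py &&
$H '{"deltas":[[-1,0,0,0.015,0],[-1,0,0,0,0]]}' >/dev/null && python3 ok.py &&
$H '{"deltas":[[-1,0,0,0.015,0],[-1,0,0,0,0]]}' >/dev/null && python3 ok.py &&
$H '{"deltas":[[-1,0,0,0.015,0],[-1,0,0,0,0]]}' >/dev/null && python3 ok.py &&
$H '{"deltas":[[-1,0,0,0.015,0],[-1,0,0,0,0]]}' >/dev/null && python3 ok.py &&
$H '{"deltas":[[-1,0,0,0.015,0],[-1,0,0,0,0]]}' >/dev/null && python3 ok.py &&
$H '{"deltas":[[-1,0,0,0.015,0],[-1,0,0,0,0]]}' >/dev/null && python3 ok.py &&
$H '{"deltas":[[-1,0,0,0.015,0],[-1,0,0,0,0]]}' >/dev/null && python3 ok.py
```

```text
z [ 0.53585 -0.02059  0.18286] fz -0.85False
```

```bash
sed -i 's/sys.exit(f>1.0)/sys.exit(int(f>1.0))/' ok.py
H="python3 -m handwheel"
$H '{"deltas":[[-1,0,0,0.015,0],[-1,0,0,0,0]]}' >/dev/null && python3 ok.py &&
$H '{"deltas":[[-1,0,0,0.015,0],[-1,0,0,0,0]]}' >/dev/null && python3 ok.py &&
$H '{"deltas":[[-1,0,0,0.015,0],[-1,0,0,0,0]]}' >/dev/null && python3 ok.py &&
$H '{"deltas":[[-1,0,0,0.015,0],[-1,0,0,0,0]]}' >/dev/null && python3 ok.py &&
$H '{"deltas":[[-1,0,0,0.015,0],[-1,0,0,0,0]]}' >/dev/null && python3 ok.py &&
$H '{"deltas":[[-1,0,0,0.015,0],[-1,0,0,0,0]]}' >/dev/null && python3 ok.py &&
$H '{"deltas":[[-1,0,0,0.015,0],[-1,0,0,0,0]]}' >/dev/null && python3 ok.py
```

```text
z [ 0.53589 -0.02074  0.18254] fz -0.96
z [ 0.53564 -0.0207   0.18158] fz -0.7
z [ 0.5356  -0.0207   0.18083] fz -0.34
z [ 0.53571 -0.02067  0.18039] fz 1.12
```

```bash

H="python3 -m handwheel"
$H '{"deltas":[[-1,0,0,-0.19,0],[-1,0,0,-0.19,0],[-1,0.05,-0.4,0,0],[-1,0.05,-0.5,0,0],[-1,0.05,-0.5,0,0],[-1,0.05,-0.39,0,0],[-1,0,0,0.15,0],[-1,0,0,0.06,0],[-1,0,0,0,0],[-1,0,0,0,0]]}' >/dev/null && python3 ok.py &&
$H '{"deltas":[[-1,0,0,0.015,0],[-1,0,0,0,0]]}' >/dev/null && python3 ok.py &&
$H '{"deltas":[[-1,0,0,0.015,0],[-1,0,0,0,0]]}' >/dev/null && python3 ok.py &&
$H '{"deltas":[[-1,0,0,0.015,0],[-1,0,0,0,0]]}' >/dev/null && python3 ok.py &&
$H '{"deltas":[[-1,0,0,0.015,0],[-1,0,0,0,0]]}' >/dev/null && python3 ok.py &&
$H '{"deltas":[[-1,0,0,0.015,0],[-1,0,0,0,0]]}' >/dev/null && python3 ok.py &&
$H '{"deltas":[[-1,0,0,0.015,0],[-1,0,0,0,0]]}' >/dev/null && python3 ok.py &&
$H '{"deltas":[[-1,0,0,0.015,0],[-1,0,0,0,0]]}' >/dev/null && python3 ok.py &&
$H '{"deltas":[[-1,0,0,0.015,0],[-1,0,0,0,0]]}' >/dev/null && python3 ok.py
```

```text
z [ 0.52776 -0.09173  0.18707] fz -0.53
z [ 0.52775 -0.0921   0.18655] fz -0.96
z [ 0.52765 -0.09226  0.18583] fz -0.79
z [ 0.52766 -0.0923   0.18522] fz -0.22
z [ 0.52764 -0.09226  0.1846 ] fz -0.69
z [ 0.52767 -0.09226  0.18402] fz -1.12
z [ 0.52778 -0.09231  0.18364] fz 0.6
z [ 0.52788 -0.0923   0.18329] fz 3.78
```

```bash

H="python3 -m handwheel"
$H '{"deltas":[[-1,0,0,-0.19,0],[-1,0,0,-0.19,0],[-1,-0.3,0.22,0,0],[-1,-0.4,0.3,0,0],[-1,-0.345,0.27,0,0],[-1,0,0,0.2,0],[-1,0,0,0.16,0],[-1,0,0,0,0],[-1,0,0,0,0]]}' >/dev/null && python3 ok.py &&
$H '{"deltas":[[-1,0,0,0.015,0],[-1,0,0,0,0]]}' >/dev/null && python3 ok.py &&
$H '{"deltas":[[-1,0,0,0.015,0],[-1,0,0,0,0]]}' >/dev/null && python3 ok.py &&
$H '{"deltas":[[-1,0,0,0.015,0],[-1,0,0,0,0]]}' >/dev/null && python3 ok.py &&
$H '{"deltas":[[-1,0,0,0.015,0],[-1,0,0,0,0]]}' >/dev/null && python3 ok.py &&
$H '{"deltas":[[-1,0,0,0.015,0],[-1,0,0,0,0]]}' >/dev/null && python3 ok.py &&
$H '{"deltas":[[-1,0,0,0.015,0],[-1,0,0,0,0]]}' >/dev/null && python3 ok.py &&
$H '{"deltas":[[-1,0,0,0.015,0],[-1,0,0,0,0]]}' >/dev/null && python3 ok.py &&
$H '{"deltas":[[-1,0,0,0.015,0],[-1,0,0,0,0]]}' >/dev/null && python3 ok.py
```

```text
z [ 0.56911 -0.06091  0.18361] fz -0.02
z [ 0.5695  -0.06085  0.18335] fz -0.37
z [ 0.56945 -0.06064  0.18251] fz -0.24
z [ 0.56945 -0.06062  0.18181] fz -0.91
z [ 0.56944 -0.06063  0.1812 ] fz -0.27
z [ 0.56954 -0.06065  0.18085] fz 0.31
z [ 0.56966 -0.06066  0.18057] fz 4.16
```

```bash
python3 -m handwheel '{"deltas":[[-1,0,0,-0.3,0],[-1,0,0,-0.45,0],[-1,0,0,-0.5,0],[-1,-0.15,0.42,0,0],[-1,-0.25,0.7,0,0],[-1,-0.25,0.7,0,0],[-1,-0.25,0.7,0,0],[-1,-0.25,0.7,0,0],[-1,-0.2,0.5,0,0],[-1,0,0,0,0],[-1,0,0,0,0]]}'
python3 - <<'E'
from workcell import status,optics
import cv2,numpy as np
from h import *
s=status.get_state();print(s['tcp_pos'],s['orientation'],s['finger_gap'])
c=optics.read_camera("side"); np.savez("side3.npz",**c)
t=s['tcp_pos']; print([proj(c,t-[0,0,h]).round(1) for h in(.0646,.0906,.1286)])
x,y=130,180
cv2.imwrite("pics/g3.png",cv2.resize(c["frame"][y:y+110,x:x+110,::-1],(550,550),interpolation=cv2.INTER_CUBIC))
E
```

```text
clock: 14.18
tcp_pos: [0.6231, 0.088, 0.2297]
orientation: [-0.0, -0.0, 1.0, -0.0]
wrist_force: [0.3, -0.0, -0.7]
finger_gap: 0.0151
grip_force: 39.1
[0.62308883 0.08803362 0.22968827] [-4.23131694e-04 -4.23727021e-04  9.99999808e-01 -1.57486612e-04] 0.015071427186065434
[array([183.6, 203.1]), array([185.1, 215.2]), array([187.3, 231.9])]
```

View pics/g3.png

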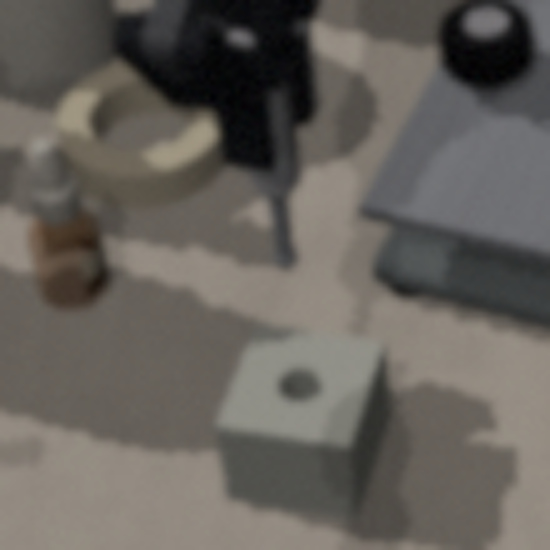

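The tip is at about (187.6,233) and the hole at (189.8,256.8), so I'll check the hole's position before lowering.

```bash
python3 - <<'E'
from h import *
c=load("side3"); print(onz(c,189.4,256.3,.04),onz(c,187.2,232.4,.1011), onz(c,187.3,231.9,.1011))
T=load("top0")
E
```

```text
[0.62492659 0.08819588 0.04      ] [0.62286843 0.08912401 0.1011    ] [0.62305991 0.08805874 0.1011    ]
```

```bash
H="python3 -m handwheel"
$H '{"deltas":[[-1,-0.025,0,0.4,0],[-1,0,0,0.6,0],[-1,0,0,0.3,0],[-1,0,0,0.15,0],[-1,0,0,0.15,0],[-1,0,0,0.25,0],[-1,0,0,0.3,0],[-1,0,0,0.2,0],[-1,0,0,0,0]]}' | grep -E "tcp|wrist" && python3 ok.py &&
$H '{"deltas":[[-1,0,0,0.05,0],[-1,0,0,0,0]]}' >/dev/null && python3 ok.py &&
$H '{"deltas":[[-1,0,0,0.025,0],[-1,0,0,0,0]]}' >/dev/null && python3 ok.py &&
$H '{"deltas":[[-1,0,0,0.02,0],[-1,0,0,0,0]]}' >/dev/null && python3 ok.py &&
$H '{"deltas":[[-1,0,0,0.015,0],[-1,0,0,0,0]]}' >/dev/null && python3 ok.py &&
$H '{"deltas":[[-1,0,0,0.015,0],[-1,0,0,0,0]]}' >/dev/null && python3 ok.py
```

```text
tcp_pos: [0.6237, 0.0882, 0.135]
wrist_force: [0.9, 0.1, -0.5]
z [0.62373 0.08823 0.13504] fz -0.52
z [0.62451 0.08821 0.13435] fz -1.27
z [0.6244  0.08821 0.13323] fz -0.71
z [0.62429 0.0882  0.13223] fz -0.43
z [0.62431 0.08821 0.13163] fz -1.32
z [0.62431 0.08818 0.13105] fz 0.03
```

```bash
H="python3 -m handwheel"
$H '{"deltas":[[-1,0,0,0.01,0],[-1,0,0,0,0],[-0.6,0,0,0,0],[-0.4,0,0,0,0],[0,0,0,0,0],[0.6,0,0,0,0],[1,0,0,0,0],[1,0,0,0,0],[1,0,0,-0.3,0],[1,0,0,-0.6,0],[1,0,0,-0.9,0],[1,0,0,-0.9,0]]}'
$H '{"deltas":[[1,0.5,-0.8,0,0],[1,0.5,-0.82,0,0],[1,0.5,-0.82,0,0],[1,0.5,-0.82,0,0],[1,0.5,-0.82,0,0],[1,0.5,-0.82,0,0],[1,0,0,0,0],[1,0,0,0,0]]}'
python3 - <<'E'
from workcell import status,optics
import cv2,numpy as np
from h import *
s=status.get_state();print(s['tcp_pos'],s['orientation'],s['joint_pos'])
c=optics.read_camera("side"); np.savez("side4.npz",**c)
Q=pts(c);m=(abs(Q[...,0]-.625)<.02)&(abs(Q[...,1]-.087)<.02)&(Q[...,2]>.1);print(Q[m].max(0),Q[m].mean(0))
x,y=130,130
cv2.imwrite("pics/g4.png",cv2.resize(c["frame"][y:y+150,x:x+200,::-1],(800,600),interpolation=cv2.INTER_CUBIC))
E
```

```text
clock: 18.1
tcp_pos: [0.6243, 0.0882, 0.2406]
orientation: [0.0, -0.0, 1.0, 0.0]
wrist_force: [1.0, -0.9, 0.2]
finger_gap: 0.0855
grip_force: 0.0
clock: 19.1
tcp_pos: [0.5049, -0.1079, 0.2394]
orientation: [0.001, -0.0, 1.0, -0.0]
wrist_force: [-0.3, 1.1, 0.5]
finger_gap: 0.0854
grip_force: 0.0
[ 0.50489417 -0.10787247  0.23944399] [ 6.92148238e-04 -2.04615802e-04  9.99999740e-01 -7.81282329e-06] [-3.66282520e-01  2.28606531e-01 -2.28051188e-01  1.11284064e+00
  4.81458051e-04 -3.66691440e-01]
[0.63147222 0.09781742 0.10577462] [0.62423844 0.09019168 0.10345771]
```

View pics/g4.png

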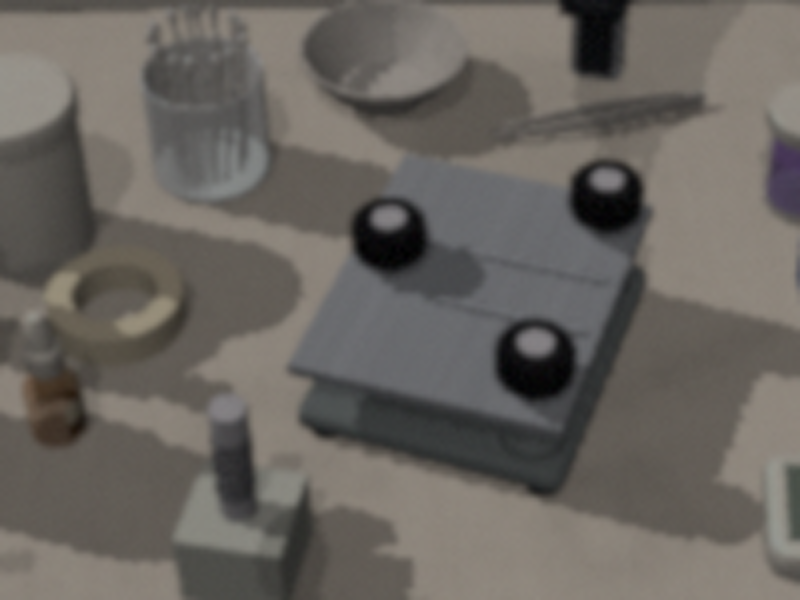

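The probe stands home in its block: its grip top is at (228,405) in the crop, at the same height as before. Now to the front right knob.

```bash
python3 -m handwheel '{"deltas":[[1,0.02,-0.02,0.6,0],[1,0,0,0.8,0],[1,0,0,0.6,0],[1,0,0,0.4,0],[1,0,0,0.2,0],[1,0,0,0,0],[0.5,0,0,0,0],[0,0,0,0,0],[-0.2,0,0,0,0],[-0.4,0,0,0,0],[-0.6,0,0,0,0],[-0.6,0,0,0,0]]}' 50; python3 -c "
from workcell import status
s=status.get_state();print(s['ft_torque'],s['joint_pos'])"
```

```text
clock: 20.65
tcp_pos: [0.504, -0.1086, 0.1353]
orientation: [0.001, -0.0, 1.0, 0.0]
wrist_force: [-1.0, 2.8, 6.3]
finger_gap: 0.0314
grip_force: 49.1
[ 0.3502589   0.15422648 -0.00830518] [-3.68289931e-01  3.15367570e-01 -3.88663711e-01  8.65840392e-01
  6.57531388e-04 -3.69287766e-01]
```

```bash
python3 -m handwheel '{"deltas":[[-0.6,0,0,0.014,0.8],[-0.6,0,0,0.014,0.8],[-0.6,0,0,0.014,0.8],[-0.6,0,0,0.014,0.8],[-0.6,0,0,0.014,0.8],[-0.6,0,0,0.014,0.8],[-0.6,0,0,0.014,0.8],[-0.6,0,0,0.014,0.8],[-0.6,0,0,0.014,0.8],[-0.6,0,0,0,0],[-0.6,0,0,0,0]]}'; cat > plane.py <<'E'
import sys
from h import *
from workcell import status,optics
s=status.get_state();print(s['tcp_pos'],s['ft_torque'],s['wrist_force'],s['joint_pos'][5])
o=np.array([.5517,-.0586]);th=-.1095;M=np.array([[np.cos(th),-np.sin(th)],[np.sin(th),np.cos(th)]]);A=np.array([[-.042,.055],[-.042,-.055],[.048,0]])
for nm in("top0","side0","top","side"):
    c=load(nm) if nm[-1]=="0" else optics.read_camera(nm)
    if nm[-1]!="0": np.savez(f"{nm}{sys.argv[1]}.npz",**c)
    P=pts(c);L=(P[...,:2]-o)@M; m=(abs(L[...,0])<.06)&(abs(L[...,1])<.07)&(P[...,2]>.042)&(P[...,2]<.062)
    for q in A: m&=np.hypot(L[...,0]-q[0],L[...,1]-q[1])>.024
    p=P[m][:,2];G=np.c_[L[m],np.ones(m.sum())];k=np.ones(len(p),bool)
    for _ in range(5): w=np.linalg.lstsq(G[k],p[k],rcond=None)[0]; r=p-G@w; k=abs(r)<max(2.5*np.median(abs(r))*1.48,.0005)
    print(nm,k.sum(),[round(1000*float(np.r_[q,1]@w),2) for q in A],"sd",1000*r[k].std())
E
python3 plane.py 5
```

```text
clock: 22.02
tcp_pos: [0.5035, -0.1088, 0.1303]
orientation: [0.0, 0.588, 0.809, -0.0]
wrist_force: [-2.9, 1.1, 7.4]
finger_gap: 0.0315
grip_force: 49.1
[ 0.50354954 -0.10884131  0.13027653] [ 0.14763078  0.52513717 -0.18893182] [-2.913126    1.09055618  7.43897388] 0.8877395229400508
top0 2201 [51.58, 56.73, 51.31] sd 1.475279654284521
side0 2252 [51.47, 56.63, 51.51] sd 1.0515708460476463
top 611 [50.66, 50.41, 50.47] sd 1.474677800561471
side 2134 [50.84, 50.73, 50.71] sd 1.054241351138269
```

```bash
python3 -m handwheel '{"deltas":[[-0.3,0,0,0,0],[0,0,0,0,0],[0.5,0,0,0,0],[1,0,0,0,0],[1,0,0,0,0],[1,0,0,-0.4,0],[1,0,0,-0.8,0],[1,0,0,-0.9,0],[1,0,0,-0.9,0],[1,0,0,0,0]]}'; python3 plane.py 6; python3 - <<'E'
from h import *
S=load("side6");T=load("top6");S0=load("side0");T0=load("top0")
def cap(c,u,v,r,thr):
    x,y=int(u)-r,int(v)-r; g=cv2.resize(c["frame"][y:y+2*r,x:x+2*r].min(-1).astype(float),None,fx=8,fy=8,interpolation=cv2.INTER_CUBIC)
    k,l,s,ce=cv2.connectedComponentsWithStats((g>thr).astype(np.uint8))
    b=min((i for i in range(1,k) if s[i,4]>200),key=lambda i:np.hypot(*(ce[i]-8*r)));return ((ce[b]+.5)/8-.5+[x,y]).round(2),s[b,4]/64
for n,s in(("FL",(264,217)),("FR",(281.5,177)),("RE",(227.5,186))): print(n,cap(S0,*s,6,75),cap(S,*s,6,75))
E
```

```text
clock: 23.38
tcp_pos: [0.5053, -0.1093, 0.2526]
orientation: [0.003, 0.587, 0.809, 0.001]
wrist_force: [0.8, -0.7, 0.3]
finger_gap: 0.0851
grip_force: 0.0
[ 0.50530681 -0.10929872  0.25264779] [-0.03223658 -0.00162112 -0.04019807] [ 0.84087909 -0.6614084   0.2564645 ] 0.887283405264222
top0 2201 [51.58, 56.73, 51.31] sd 1.475279654284521
side0 2252 [51.47, 56.63, 51.51] sd 1.0515708460476463
top 94 [48.03, 34.5, 42.84] sd 1.3608431597015076
side 2163 [50.81, 50.89, 50.8] sd 1.0798897219117323
FL (array([263.48, 215.12]), np.float64(52.28125)) (array([263.5 , 215.13]), np.float64(54.921875))
FR (array([281.36, 174.32]), np.float64(38.640625)) (array([281.3 , 176.32]), np.float64(40.53125))
RE (array([226.72, 183.91]), np.float64(41.609375)) (array([226.74, 183.92]), np.float64(43.828125))
```

```bash
python3 -m handwheel '{"deltas":[[1,0.5,-0.06,-0.2,0],[1,0.87,-0.09,0,0],[1,0.87,-0.09,0,0],[1,0.87,-0.09,0,0],[1,0.87,-0.09,0,0],[1,0.87,-0.09,0,0],[1,0.87,-0.09,0,0],[1,0.87,-0.09,0,0],[1,0.87,-0.09,0,0],[1,0.87,-0.09,0,0],[1,0.87,-0.09,0,0],[1,0.87,-0.09,0,0],[1,0.87,-0.09,0,0],[1,0.87,-0.09,0,0],[1,0,0,0,0]]}'; for i in 7 8 9; do python3 plane.py $i | grep -v 0\ 2; done; python3 - <<'E'
from h import *
S=load("side7");T=load("top7");S0=load("side0");T0=load("top0")
def cap(c,u,v,r,thr):
    x,y=int(u)-r,int(v)-r; g=cv2.resize(c["frame"][y:y+2*r,x:x+2*r].min(-1).astype(float),None,fx=8,fy=8,interpolation=cv2.INTER_CUBIC)
    k,l,s,ce=cv2.connectedComponentsWithStats((g>thr).astype(np.uint8))
    b=min((i for i in range(1,k) if s[i,4]>200),key=lambda i:np.hypot(*(ce[i]-8*r)));return ((ce[b]+.5)/8-.5+[x,y])
for n,t,s in(("FL",(229,211),(264,217)),("FR",(277,215),(281.5,177)),("RE",(257,174),(227.5,186))):
    print(n,*[tri(a,cap(a,*t,7,110),b,cap(b,*s,6,75))[0].round(4) for a,b in((T0,S0),(T,S))])
cv2.imwrite("pics/end.png",np.hstack([T["frame"],S["frame"]])[100:300,:,::-1][:,150:950])
E
```

```text
clock: 25.35
tcp_pos: [0.3083, 0.3264, 0.2569]
orientation: [-0.001, 0.586, 0.811, -0.001]
wrist_force: [0.5, 0.0, -0.5]
finger_gap: 0.0857
grip_force: 0.0
[0.30830172 0.32642905 0.25686808] [-0.04611969  0.00279982 -0.00933616] [ 5.11363770e-01  2.50814245e-04 -5.29122390e-01] 1.886113202936064
top 2195 [50.87, 51.0, 50.57] sd 1.4658304568455405
side 2155 [50.9, 50.98, 50.66] sd 1.0139652873359826
[0.30935186 0.32501374 0.25700606] [ 0.05590618  0.01066484 -0.02805727] [-0.63221034 -0.04532507  0.57571128] 1.8850745196496534
top 2211 [50.83, 51.13, 50.56] sd 1.5352806148441935
side 2155 [50.86, 50.95, 50.67] sd 1.052528486988143
[0.31017885 0.32452966 0.25730364] [0.02289521 0.00798129 0.01749843] [-0.32132621  0.06057895  0.18877559] 1.8851090183168255
top 2202 [50.87, 51.11, 50.62] sd 1.5094677399996321
side 2169 [50.84, 50.93, 50.71] sd 1.0764381420779696
FL [0.5159 0.0008 0.0775] [0.5159 0.0008 0.0775]
FR [ 0.5038 -0.1088  0.0824] [ 0.5038 -0.1087  0.0775]
RE [ 0.5994 -0.0638  0.0775] [ 0.5994 -0.0638  0.0775]
```

View pics/end.png

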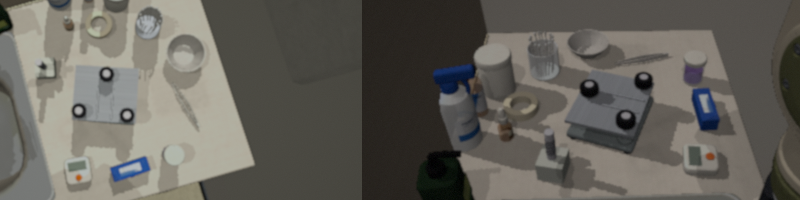

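All three knob tops now measure 77.5 mm, so the plate is level. The probe is home and the bystanders look unmoved.

```bash
python3 -c "
from workcell import hand_in
print(hand_in())"
```

```text
the job is handed in; nothing more can be done
None
```

I felt all three corners, found the front right one about 5 mm high and wound its knob down 72° clockwise; the cameras now show all three knob tops at the same height and the corners within about 0.5 mm of each other. The probe is back upright in its holder, and the job is handed in at about 26 s of the 54 s allowed.

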